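# Assemble a lens mount stack on its post and slide it to the inspection stop

### The arm

A 6-joint arm with a two-finger parallel gripper is mounted at the origin on the work surface. World frame = base frame: x ahead of the robot, y to its left, z up, the work surface at z = 0. Lengths are in m, angles in rad, forces in N, time in s.
With the tool pointing down it reaches from about 0.425 to 0.95 m from the base axis. Payload 3.5 kg.
Tool frame: the origin (TCP) lies midway between the tips of the shut fingers; the grasp point (between the pads) lies 19 mm behind it; z points along the fingers, y is the line along which they close (so a half turn about z gives the same grasp; the last joint's range is limited). The gripper opens to 85 mm and grips with 20 to 120 N. Pads are 22 mm wide; open, the fingers measure 114 mm over their backs; the gripper's body (76 mm by 85 mm) begins 54 mm behind the grasp point. The pads swing forward as they close: fully open they stand 13 mm farther back than shut.
Start: joints at [-1.321, 0.286, 1.577, -0, 1.279, -0.15], TCP at [0.263, -0.622, 0.211] pointing down, gripper open.
Joint ranges: [-2.77, 2.77], [-0.9, 2.22], [0.21, 2.48], [-1.53, 4.67], [0.24, 2.81], [-2.84, 2.84]. Speed limits (rad/s): [2.79, 2.79, 3.14, 3.14, 3.14, 3.14].

### API

Orientations are given as a unit quaternion [x, y, z, w].
In Python, from plant import ctrl, cams, order gives the robot as it stands.
- The arm moves only by the tool move_arm, never from a script. Its argument "plan" is one flat list of numbers, 7 for each row, row after row: the shift along the world's x, y, z in mm, then the turn, a rotation vector about the world's x, y, z in degrees, then the finger opening in mm, from 0 to 85.4. A call has 1 to 12 rows; each row shifts and turns the commanded pose from where the row before left it; what a row does not reach is not made up. A row lasts 1/10 s, in which the tool goes at most 50 mm and 8.59 degrees, less where a joint would pass 70% of its speed; a pose out of reach is approached as far as the arm can. A call is refused whole if a number of a shift passes 50 or a number of a turn 8.59, either way. A call with a gripper value outside its range is refused whole. The fingers move at their own pace and stop on an object; "newtons" is the grip in N (left out, the last holds). Time passes only in rows, so rows that do not move let the fingers close. It gives the time, the measured TCP pose, the force, the opening and the grip force at its end, in the units of the state.
- ctrl.get_state(): the state, without advancing time (a new reading comes with each control period).
- cams.read_camera(name): name is "side" or "top"; returns a dict with "color" (480x640x3 uint8, red, green, blue), "fov_y" (degrees; the focal length in pixels is half the picture's height over the tangent of half this angle, whatever the lens; pixels are square), "cx", "cy" (the principal point, pixels), "origin" and "orientation" of the camera in the world. Camera axes: x right, y up, looking along -z (the intrinsics and any distortion apply to the point x, -y, -z); pixel columns grow to the right and rows downward; lengths in m; the calibration is good to about 2 mm. A picture is of the moment at which its call begins. There is no depth.
- order.sign_off(): hands the job in; it is judged then, once.
The state is a dict: "time": time; "qpos": joint angles; "dq": joint speeds; "joint_efforts": joint torques, N m; "eef_pos": TCP position; "tcp_rot": TCP orientation; "contact_force": force on the tool from outside, world axes, zero at the start; "wrist_torque": the same for the moment, N m; "opening": opening from 0.0 (shut) to 1.0 (fully open); "finger_force": force on a finger pad.
Only numpy, scipy, OpenCV 4.12 (cv2) and the standard library are available. Lean on these libraries where they do the work, as an engineer would, in place of code of your own. Each camera call takes 0.05 s, during which the arm holds its last target. There are 200 camera calls.

### The job

Build the lens mount on the carriage's post: first the wide support disc, then the spacer, then the clamp ring with the two ears, and last the knobbed cap, each one fully down on the one below before the next goes on. Then push the carriage along its rail, fully home against the stop in front of the inspection camera, with the stack still complete. Leave the other things on the bench where they are.

Things in the scene. Friction and masses are not known exactly. Their poses are not given: they have to be found in the camera images.
- seat (a point): centre of the top face of the boss on the carriage, where the stack begins; 58 mm above the bench, moves with the carriage and turns with the fixture. Local z is up; local +y is the direction in which the carriage slides home. The steel post (12 mm diameter) stands here: 42 mm straight and then an 8 mm cone to a 4 mm tip, its end 50 mm above the seat. The boss is 36 mm across and rises 18 mm from the carriage slab (top of the slab 40 mm above the bench).
- push_face (a point): centre of the plain upright end face of the aluminium carriage slab to be pushed, 105 mm behind the post (at local y = -105 mm from it), 27 mm above the bench. Same axes as the seat: push along local +y. The slab is 90 mm wide (local x), 140 mm long and occupies heights 14 to 40 mm; underneath and behind it runs the rail base, up to 14 mm high over the bench.
- carriage (a joint): position of the carriage on its rail in m: 0 = far end away from the stop, 0.10 = home against the stop; it starts between 0 and 0.04. Grows along the fixture's +y. Slides with about 3 N friction and stays where it is left.
- fixture: the fixed fixture, steel rail base 70 mm wide, 10 mm high (14 mm at its middle strip), from y = -175 to +200 mm in its own frame; origin on the bench, below the post's position at joint value 0.05; the rail runs along its own y. Stop block at y = 85 to 105 mm, 36 mm high; inspection camera housing at y = 155 to 205 mm, 60 mm wide, 135 mm high, its lens reaching to y = 122 mm at heights 63 to 107 mm.
- support: support disc: plain flat bare-metal ring, outer diameter 60 mm, 10 mm thick, central hole 16 mm. Lies flat; origin at the centre of its underside, z up.
- spacer: spacer: small plain bare-metal ring, outer diameter 34 mm, 16 mm high, hole 16 mm. Stands flat; origin at the centre of its underside.
- clamp: clamp ring: flat bare-metal ring, outer diameter 42 mm, 10 mm thick, hole 16 mm, with two ears 14 mm wide on opposite sides along its own x (64 mm over the ears). Lies flat; origin at the centre of its underside; 42 mm wide along its own y.
- cap: cap: bare-metal round cap, 40 mm diameter, 20 mm high, with a blind hole 16 mm wide and 17 mm deep from below, and on top a round knob 18 mm in diameter and 20 mm high (40 mm high in all). Stands upright; origin at the centre of its underside.
- jar: bystander: small clear jar with white lid, 42 mm diameter, 50 mm high, standing; origin at the centre of its underside.
- spare_ring: bystander, not part of the stack: black plastic ring, outer diameter 54 mm, very large 40 mm hole, 14 mm high; origin at the centre of its underside.
- driver: bystander: screwdriver lying along its own x, 170 mm long, 26 mm thick at the handle; origin near its middle.
- tweezers: bystander: steel tweezers lying along their own x, about 125 mm long, 12 mm wide, 8 mm high; origin at the middle.
- dropper: bystander: white dropper bottle, 38 mm diameter, 85 mm high, standing; origin at the centre of its underside.
- loupe: bystander: black eye loupe, 38 mm diameter, 36 mm high; origin at the centre of its underside.
- calculator: bystander: black desk calculator, 75 x 120 mm (own x, y), 16 mm high; origin at the centre of its underside.
Not all that is in view belongs to the job. What is shaped like the spacer but pink is not meant.

How it is judged:
By the outcome, as a careful person would: the job done as asked, in the order asked, and still so for the second after the job is handed in, with the robot touching nothing.
It also fails if it takes over 72 s, if anything falls off the work surface, if the arm or the gripper's body presses on something with over 40 N, if the wrist force passes 120 N, or if a joint passes its speed limit or range.

## Working session

There is one attempt and no reset: what is moved stays moved. The work goes in short steps, Python scripts to look and compute and a tool call to move; the robot and the scene stay as the last step left them, time stands still between calls to the robot, and variables do not carry over. Pictures are saved under pics/ and viewed, at most 10 in all, crops included, and the job is handed in when it is done.

Besides the shell and the picture viewer there is one more tool, called after "Emit:" in YAML: its name, and indented under it one key for each argument. move_arm: Moves the arm, as the interface text tells. Its arguments: {"type":"object","properties":{"plan":{"type":"array","items":{"type":"number"}},"newtons":{"type":"number"}},"required":["plan"]}

```bash
ls; mkdir -p pics; python3 - <<'E'
from plant import ctrl,cams
import cv2
for n in("top","side"):
    r=cams.read_camera(n); print({k:v for k,v in r.items() if k!="color"})
    cv2.imwrite(f"pics/{n}0.png",cv2.resize(r["color"][:,:,::-1],(800,600),interpolation=cv2.INTER_CUBIC)); cv2.imwrite(f"pics/{n}0_raw.png",r["color"][:,:,::-1])
print(ctrl.get_state())
E
```

```text
pics
{'fov_y': 45.239208622590894, 'cx': 312.3110002548672, 'cy': 234.29750869897666, 'origin': array([0.4788612 , 0.02051019, 1.34799942]), 'orientation': array([ 0.02376589, -0.03051483, -0.70649054,  0.7066648 ])}
{'fov_y': 47.32937074387681, 'cx': 314.2101679983318, 'cy': 236.98448137545307, 'origin': array([0.07774493, 0.61996841, 0.81978574]), 'orientation': array([-0.13660499,  0.36615559,  0.86593732, -0.31212452])}
{'time': 0.1, 'qpos': array([-1.32101035e+00,  2.87102086e-01,  1.57801720e+00, -5.26761620e-05,
        1.27859076e+00, -1.50017137e-01]), 'dq': array([-0.00093923, -0.00333869, -0.00349577,  0.00085654, -0.00021572,
        0.0014174 ]), 'joint_efforts': array([ 4.77474296e-04, -4.07295656e+01, -2.93698990e+01, -1.63217442e-04,
        3.43168584e-03,  4.62734451e-08]), 'eef_pos': array([ 0.2625814 , -0.62114889,  0.20967612]), 'tcp_rot': array([ 9.80084069e-01,  1.98580201e-01, -7.79727759e-05, -1.05612216e-03]), 'contact_force': array([-0.27340364,  0.07922461, -0.24171825]), 'wrist_torque': array([-0.02633652,  0.0236017 , -0.01714874]), 'finger_force': 0.0, 'opening': 0.9987079548025335}
```

View pics/top0.png

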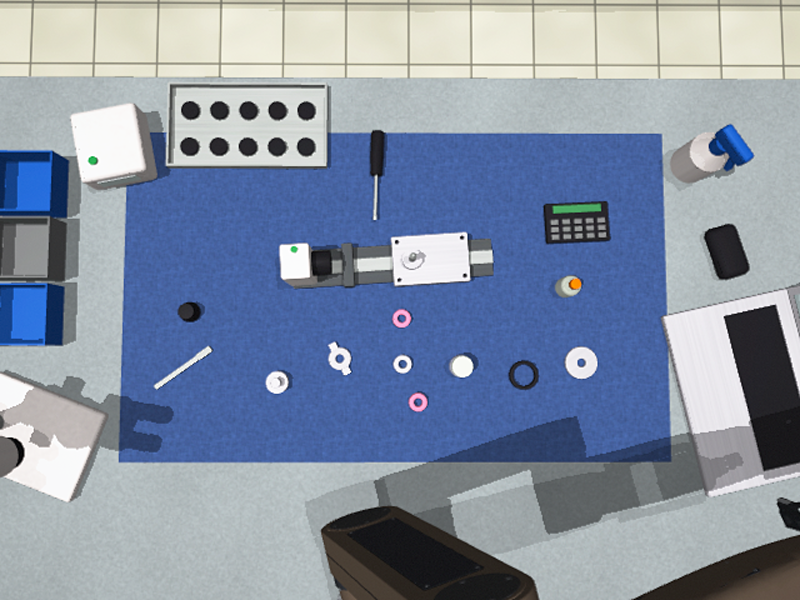

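View pics/side0.png

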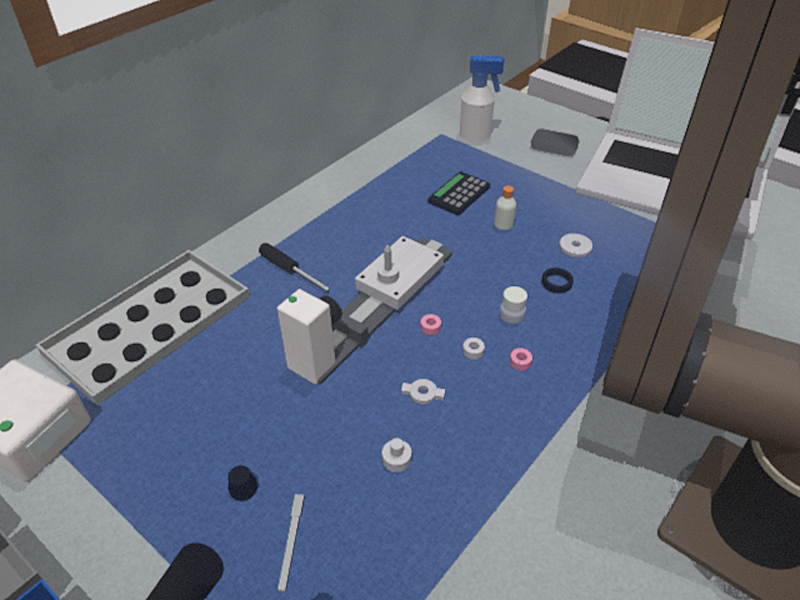

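Candidates (top view, 800x600 px):
- Support: bare-metal ring (581,362), not the black ring (523,375).
- Spacer: metal ring (402,364), not the pink ones (401,318) and (418,402).
- Clamp: eared ring (340,358).
- Cap: knobbed (277,382), not the jar (461,366) or the loupe (189,312).
- Post: (412,258), with the stop towards image left, about +y in the world.

```bash
cat > h.py <<'E'
import numpy as np,cv2
from scipy.spatial.transform import Rotation as R
from scipy.optimize import fsolve
def proj(r,P):
    f=240/np.tan(np.radians(r["fov_y"]/2)); q=R.from_quat(r["orientation"]).inv().apply(np.atleast_2d(P)-r["origin"])
    return np.c_[r["cx"]+f*q[:,0]/-q[:,2], r["cy"]-f*q[:,1]/-q[:,2]]
def unproj(r,uv,z):
    f=240/np.tan(np.radians(r["fov_y"]/2)); d=R.from_quat(r["orientation"]).apply([(uv[0]-r["cx"])/f,-(uv[1]-r["cy"])/f,-1])
    return r["origin"]+d*(z-r["origin"][2])/d[2]
def blob(r,uv,w=30):
    u,v=map(int,uv); c=r["color"][v-w:v+w,u-w:u+w].astype(int)
    m=((c[...,0]>100)&(c[...,2]-c[...,0]<45)).astype(np.uint8)
    cs,_=cv2.findContours(m,cv2.RETR_EXTERNAL,cv2.CHAIN_APPROX_NONE)
    cs=[k for k in cs if cv2.contourArea(k)>25]
    k=min(cs,key=lambda k:-cv2.pointPolygonTest(k,(w,w),True))
    m2=np.zeros_like(m); cv2.drawContours(m2,[k],-1,1,-1); M=cv2.moments(m2,True)
    return np.array([M["m10"]/M["m00"]+u-w,M["m01"]/M["m00"]+v-w]),M,k+np.array([u-w,v-w])
def hullc(r,p,parts):  # parts: (radius,z0,z1)
    t=np.linspace(0,2*np.pi,60); P=np.vstack([np.c_[p[0]+a*np.cos(t),p[1]+a*np.sin(t),0*t+z] for a,z0,z1 in parts for z in(z0,z1)])
    M=cv2.moments(cv2.convexHull(proj(r,P).astype(np.float32))); return np.array([M["m10"]/M["m00"],M["m01"]/M["m00"]]),M["m00"]
def fit(r,uv,parts):
    c,M,k=blob(r,uv); p=fsolve(lambda p:hullc(r,p,parts)[0]-c,unproj(r,c,0.005)[:2]); return p,M["m00"],hullc(r,p,parts)[1]
E
python3 - <<'E'
from h import *; from plant import cams
T=cams.read_camera("top");S=cams.read_camera("side")
o={"support":((581,362),(576,244),[(.03,0,.01)]),"spacer":((402,364),(474,348),[(.017,0,.016)]),"clamp":((340,358),(424,391),[(.021,0,.01)]),"cap":((277,382),(397,455),[(.02,0,.02),(.009,.02,.04)])}
for n,(a,b,p) in o.items():
    for r,uv in((T,a),(S,b)):
        q,A,B=fit(r,np.array(uv)*.8,p); print(n,q.round(4),A,round(B))
c,M,k=blob(T,np.array((340,358))*.8)
k2=k[:,0].astype(float); W=np.array([unproj(T,u,.005)[:2] for u in k2]); d=np.linalg.norm(W-W.mean(0),axis=1)
C=W-W.mean(0);  far=C[d>.026]; e,v=np.linalg.eigh(far.T@far); print("clamp x dir",np.degrees(np.arctan2(v[1,1],v[0,1])),len(far))
for n,r,x,y,w,h in(("t",T,290,170,130,80),("s",S,270,180,100,80)):
    cv2.imwrite(f"pics/{n}crop.png",cv2.resize(r["color"][y:y+h,x:x+w,::-1],None,fx=6,fy=6,interpolation=cv2.INTER_CUBIC))
p=np.vstack([cv2.resize(T["color"][y-25:y+25,x-33:x+33,::-1],(396,300),interpolation=cv2.INTER_CUBIC) for x,y in((465,290),(322,291))]),np.vstack([cv2.resize(T["color"][y-25:y+25,x-33:x+33,::-1],(396,300),interpolation=cv2.INTER_CUBIC) for x,y in((272,286),(222,305))])
cv2.imwrite("pics/parts.png",np.hstack(p))
E
```

```text
support [ 0.4534 -0.3462] 539.0 553
support [ 0.4506 -0.3447] 416.0 429
spacer [ 0.4507 -0.0135] 173.0 173
spacer [ 0.4483 -0.0124] 255.0 268
clamp [0.4607 0.1025] 326.0 263
clamp [0.4586 0.104 ] 480.0 387
cap [0.4173 0.2172] 258.0 262
cap [0.4159 0.2179] 514.0 528
clamp x dir -151.13934159984183 18h.py:22: RuntimeWarning: The iteration is not making good progress, as measured by the 
 improvement from the last ten iterations.
  c,M,k=blob(r,uv); p=fsolve(lambda p:hullc(r,p,parts)[0]-c,unproj(r,c,0.005)[:2]); return p,M["m00"],hullc(r,p,parts)[1]
```

View pics/tcrop.png

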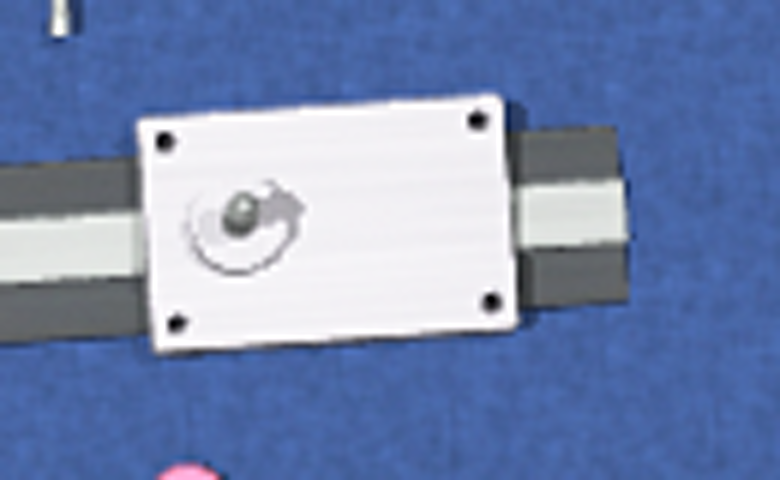

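View pics/scrop.png

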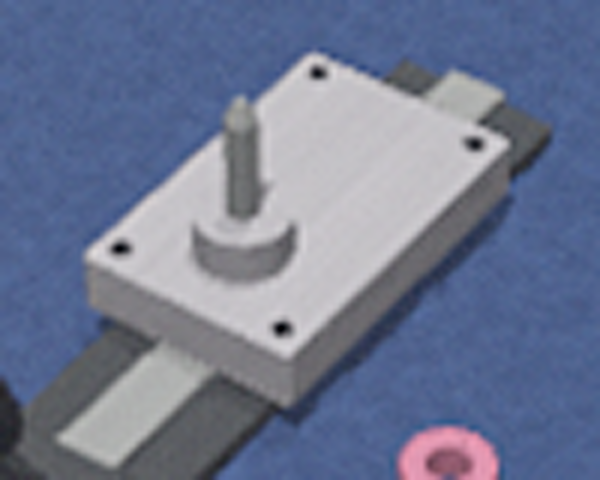

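View pics/parts.png

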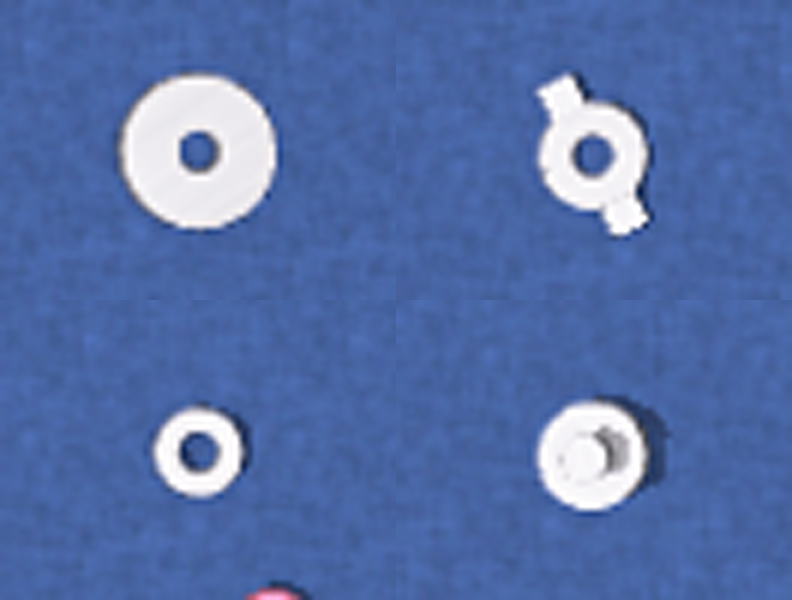

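The crops show the slab with its boss. Top crop: post tip about (243,203), screws at (165,141), (478,120), (491,302), (177,323). Side crop: post tip about (241,100), screws at (318,72), (475,144), (281,328), (121,247). Parts crop: the ring, eared ring (ears at about 29°), spacer and knobbed cap are all as described.

```bash
python3 - <<'E'
from h import *; from plant import cams
T=cams.read_camera("top");S=cams.read_camera("side")
t=np.array([(165,141),(478,120),(491,302),(177,323)])/6+[290,170]-.4
s=np.array([(121,247),(318,72),(475,144),(281,328)])/6+[270,180]-.4
for r,k,tip,cor in((T,t,np.array((243,205))/6+[290,170]-.4,np.array([(137,118),(502,95),(517,328),(155,352)])/6+[290,170]-.4),(S,s,np.array((241,101))/6+[270,180]-.4,np.array([(85,257),(316,54),(511,147),(291,358)])/6+[270,180]-.4)):
    for K in (k,cor):
        W=np.array([unproj(r,u,.04)[:2] for u in K]); c=W.mean(0)
        d=(W[0]+W[3]-W[1]-W[2]); L=np.linalg.norm(d)/2; d/=np.linalg.norm(d)
        print("centre",c,"yaw y-axis",np.degrees(np.arctan2(-d[0],d[1])),"L",L,"W",np.linalg.norm(W[0]+W[1]-W[2]-W[3])/2,"post",c+.035*d)
    print("tip",unproj(r,tip,.108)[:2])
E
```

```text
centre [ 0.64334613 -0.06503372] yaw y-axis 3.9161108367076634 L 0.11989687177456773 W 0.06998413571009482 post [ 0.64095578 -0.03011544]
centre [ 0.64272079 -0.0650408 ] yaw y-axis 3.7813815343920822 L 0.13899263910898063 W 0.08979166284671179 post [ 0.64041255 -0.030117  ]
tip [ 0.6406963  -0.02992843]
centre [ 0.64036455 -0.06308007] yaw y-axis 3.5811081670687788 L 0.11964696754953213 W 0.07033334361638666 post [ 0.6381784  -0.02814841]
centre [ 0.63797265 -0.06147998] yaw y-axis 3.511072800698285 L 0.13761316618587519 W 0.08878191861477319 post [ 0.6358292  -0.02654568]
tip [ 0.63722763 -0.02767914]
```

Emit:
move_arm:
  plan: [23.6,34.5,-9,0,0,6,76,23.6,34.5,-9,0,0,0,76,23.6,34.5,-9,0,0,0,76,23.6,34.5,-9,0,0,0,76,23.6,34.5,-9,0,0,0,76,23.6,34.5,-9,0,0,0,76,23.6,34.5,-9,0,0,0,76,23.8,34.5,-9,0,0,0,76,0,0,-30,0,0,0,76,0,0,-30,0,0,0,76,0,0,0,0,0,0,76,0,0,0,0,0,0,76]
  newtons: 40

```text
time: 1.5
eef_pos: [0.4516, -0.3456, 0.0789]
tcp_rot: [0.968, 0.25, -0.0, -0.0]
contact_force: [0.1, -0.2, -0.6]
opening: 0.89
finger_force: 0.0
```

```bash
python3 - <<'E'
from h import *; from plant import cams
a=[]
for n,x,y in(("top",465,290),("side",461,195)):
    r=cams.read_camera(n); a.append(cv2.resize(r["color"][y-45:y+45,x-30:x+30,::-1],(400,600),interpolation=cv2.INTER_CUBIC))
cv2.imwrite("pics/g1.png",np.hstack(a))
E
```

```text
(no output)
```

View pics/g1.png

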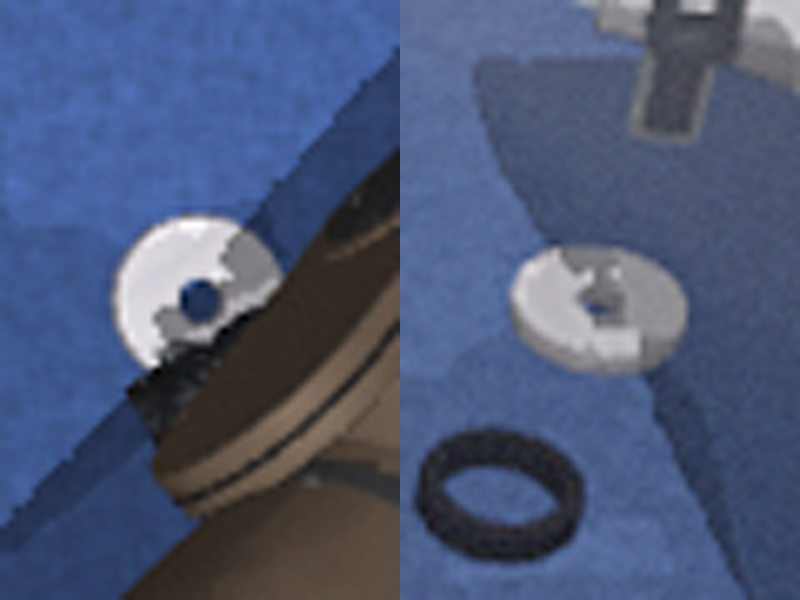

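The crops show the gripper up and to one side in the picture. In the side crop the finger tip is at about (670,135) and the disc is intact at (600,310). I'll check the finger's projection against the calibration.

```bash
python3 - <<'E'
from h import *; from plant import cams
r=cams.read_camera("side"); d=np.array([np.cos(np.radians(119)),np.sin(np.radians(119)),0])
p=np.array([.4516,-.3456,.0789])
for o in(.038,.045,.057):
  for s in(1,-1): print(o*s,proj(r,p+s*o*d+[0,0,.009]))
print("seen",461-30+270/6.667,195-45+135/6.667)
E
```

```text
0.038 [[466.7651375  176.58721217]]
-0.038 [[466.47909674 156.24855673]]
0.045 [[466.79279037 178.5534432 ]]
-0.045 [[466.45399117 154.46344928]]
0.057 [[466.84073754 181.96268048]]
-0.057 [[466.41141373 151.43602091]]
seen 471.49797510124495 170.24898755062247
```

Emit:
move_arm:
  plan: [0.4,0,-30,0,0,0,76,0,0,-20,0,0,0,76,0,0,-15,0,0,0,76,0,0,-8,0,0,0,76,0,0,-2,0,0,0,76,0,0,-2,0,0,0,76,0,0,0,0,0,0,76]

```text
time: 2.35
eef_pos: [0.4526, -0.3463, 0.0027]
tcp_rot: [0.968, 0.25, 0.0, 0.001]
contact_force: [-0.7, 0.2, -0.4]
opening: 0.89
finger_force: 0.0
```

```bash
python3 - <<'E'
from h import *; from plant import cams,ctrl
a=[]
for n,x,y in(("top",465,290),("side",461,190)):
    r=cams.read_camera(n); a.append(cv2.resize(r["color"][y-30:y+30,x-40:x+40,::-1],(800,600),interpolation=cv2.INTER_CUBIC))
cv2.imwrite("pics/g2.png",a[1]); cv2.imwrite("pics/g2t.png",a[0])
d=np.array([np.cos(np.radians(119)),np.sin(np.radians(119)),0]);p=ctrl.get_state()["eef_pos"];print(p)
for s in(1,-1):
  for o in (.038,.057): print(s*o,(proj(r,p+s*o*d+[0,0,.009])-[421,160])*10)
print((proj(r,[.4520,-.3455,.01])-[421,160])*10)
E
```

```text
[ 0.45267809 -0.34625373  0.00279933]
0.038 [[392.40458816 430.37743297]]
0.057 [[392.4138396  484.66928639]]
-0.038 [[392.36950116 224.47026389]]
-0.057 [[392.36117957 175.63517562]]
[[392.01228078 334.06603525]]
```

View pics/g2.png

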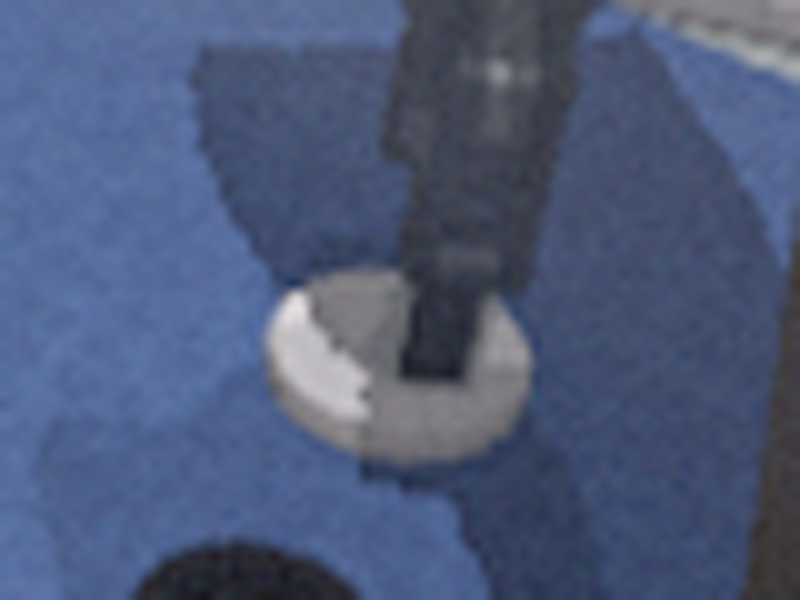

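The near finger's tip is at about (435,380), but I expected about (392,430) from the pose. The disc itself is where I predicted, so I'll cross-check in the top view.

View pics/g2t.png

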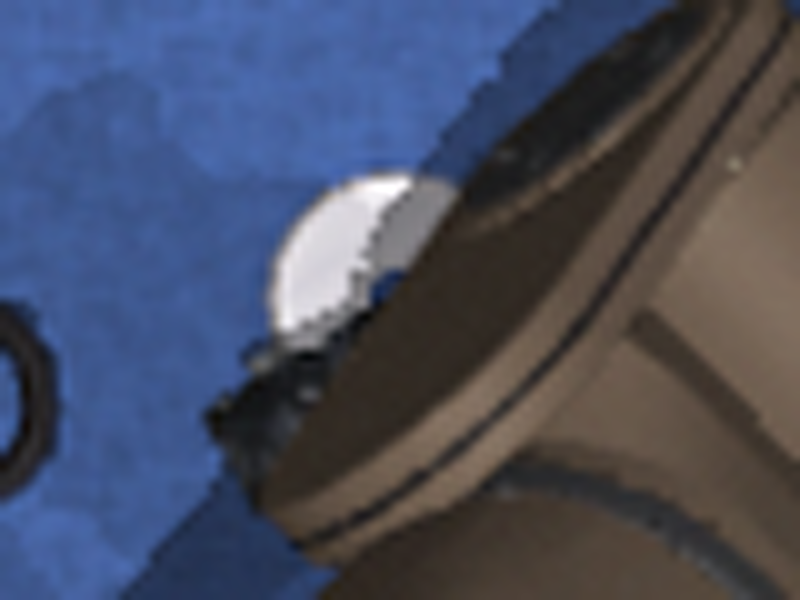

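```bash
python3 - <<'E'
from h import *; from plant import cams,ctrl
r=cams.read_camera("side");t=cams.read_camera("top")
a=np.radians(119);d=np.array([np.cos(a),np.sin(a)]);n=np.array([d[1],-d[0]])
s=ctrl.get_state();p=s["eef_pos"];print(p,R.from_quat(s["tcp_rot"]).as_matrix().round(3).tolist(),s["qpos"],s["opening"],s["contact_force"])
for uv,zz in(((464.5,198),0),((471.3,170.2),.0761)):
  for z in(.005,.012,.02,.03,.04):
    w=unproj(r,uv,z+zz)[:2]-p[:2]; print(z+zz,"d",(w@d).round(4),"n",(w@n).round(4))
# top: visible bits
for uv in((451,293.5-.0),(448,302)):
  for z in(.03,.06,.1):
    w=unproj(t,uv,z)[:2]-p[:2]; print("top",uv,z,"d",(w@d).round(4),"n",(w@n).round(4))
E
```

```text
[ 0.45254551 -0.3461151   0.00262556] [[0.875, 0.483, 0.001], [0.483, -0.875, -0.001], [0.0, 0.001, -1.0]] [-8.30957297e-01  3.20008304e-01  1.96004601e+00 -1.64461947e-06
  8.60256903e-01  2.35299671e-01] 0.8877159689697792 [ 0.65483281 -0.00629282 -0.49687944]
0.005 d 0.0096 n -0.0108
0.012 d 0.0183 n -0.0095
0.02 d 0.0283 n -0.008
0.03 d 0.0408 n -0.0061
0.04 d 0.0533 n -0.0043
0.0811 d 0.0046 n -0.0119
0.0881 d 0.0142 n -0.0105
0.0961 d 0.0253 n -0.0088
0.1061 d 0.0391 n -0.0068
0.11610000000000001 d 0.053 n -0.0047
top (451, 293.5) 0.03 d 0.0365 n 0.0115
top (451, 293.5) 0.06 d 0.0427 n 0.0158
top (451, 293.5) 0.1 d 0.0509 n 0.0216
top (448, 302) 0.03 d 0.0521 n -0.0018
top (448, 302) 0.06 d 0.058 n 0.0028
top (448, 302) 0.1 d 0.0657 n 0.0089
```

Any offset along the pads cancels, since I move by part-to-post differences. I'll find the bench height by touch.

Emit:
move_arm:
  plan: [0,0,-2,0,0,0,76,0,0,-2,0,0,0,76,0,0,-2,0,0,0,76,0,0,0,0,0,0,76]

```text
time: 2.95
eef_pos: [0.4519, -0.3454, -0.0046]
tcp_rot: [0.968, 0.25, -0.0, -0.0]
contact_force: [0.4, -0.2, -0.0]
opening: 0.889
finger_force: 0.0
```

Emit:
move_arm:
  plan: [0,0,1,0,0,0,55,0,0,0,0,0,0,50,0,0,0,0,0,0,50,0,0,0,0,0,0,50,0,0,0,0,0,0,50]

```text
time: 3.45
eef_pos: [0.4522, -0.3457, -0.003]
tcp_rot: [0.968, 0.25, 0.0, 0.0]
contact_force: [-0.0, -0.2, -0.0]
opening: 0.584
finger_force: 0.0
```

Closed above the disc without touching it, so the tips stand higher than I assumed. I'll reopen and go lower step by step.

Emit:
move_arm:
  plan: [0,0,0,0,0,0,76,0,0,0,0,0,0,76,0,0,0,0,0,0,76,0,0,0,0,0,0,76,0,0,-3,0,0,0,76,0,0,-3,0,0,0,76,0,0,0,0,0,0,76]

```text
time: 4.15
eef_pos: [0.4518, -0.3453, -0.0098]
tcp_rot: [0.968, 0.25, -0.0, -0.001]
contact_force: [-0.7, -0.2, 0.2]
opening: 0.887
finger_force: 0.0
```

Emit:
move_arm:
  plan: [0,0,-2,0,0,0,76,0,0,-2,0,0,0,76,0,0,0,0,0,0,76]

```text
time: 4.45
eef_pos: [0.452, -0.3455, -0.0135]
tcp_rot: [0.968, 0.25, -0.0, -0.0]
contact_force: [-0.3, 0.1, -0.1]
opening: 0.888
finger_force: 0.0
```

Emit:
move_arm:
  plan: [0,0,-2,0,0,0,76,0,0,-2,0,0,0,76,0,0,0,0,0,0,76]

```text
time: 4.75
eef_pos: [0.4519, -0.3455, -0.0175]
tcp_rot: [0.968, 0.25, -0.0, -0.0]
contact_force: [0.1, -0.4, 0.1]
opening: 0.891
finger_force: 0.0
```

Emit:
move_arm:
  plan: [0,0,-2,0,0,0,76,0,0,-2,0,0,0,76,0,0,0,0,0,0,76]

```text
time: 5.05
eef_pos: [0.4519, -0.3456, -0.0215]
tcp_rot: [0.968, 0.25, -0.0, -0.0]
contact_force: [-0.1, -0.5, 0.2]
opening: 0.893
finger_force: 0.0
```

Emit:
move_arm:
  plan: [0,0,-2,0,0,0,76,0,0,-2,0,0,0,76,0,0,0,0,0,0,76]

```text
time: 5.35
eef_pos: [0.4519, -0.3455, -0.0255]
tcp_rot: [0.968, 0.25, -0.0, -0.0]
contact_force: [-0.6, -0.0, -0.2]
opening: 0.887
finger_force: 0.0
```

```bash
python3 - <<'E'
from h import *; from plant import cams
r=cams.read_camera("side"); x,y=461,190
cv2.imwrite("pics/g3.png",cv2.resize(r["color"][y-30:y+30,x-40:x+40,::-1],(800,600),interpolation=cv2.INTER_CUBIC))
E
```

```text
(no output)
```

View pics/g3.png

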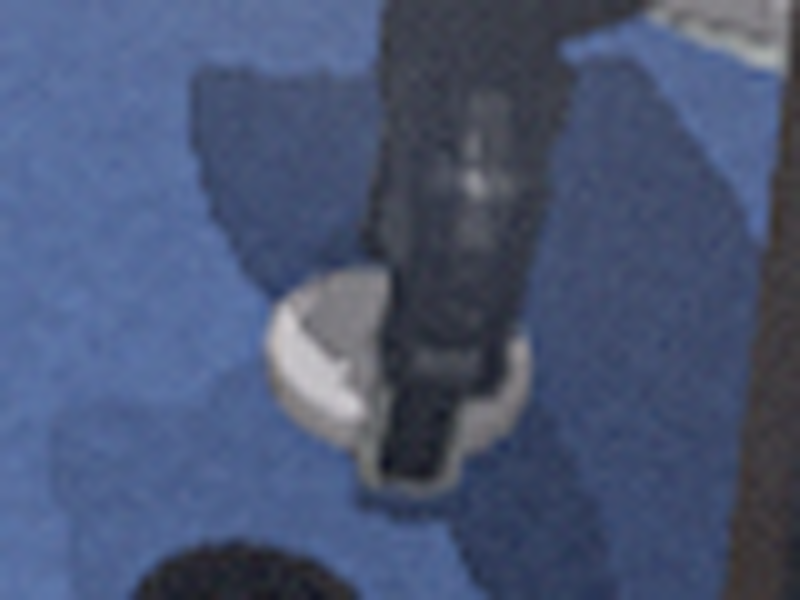

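The finger tip is now just past the disc's near rim at (410,490), close to the bench. I'll close here and watch in the top view how far the disc shifts.

```bash
cat >> h.py <<'E'
from scipy.optimize import least_squares
def arc(r,p0,rad,z,sect):
    """centre (world, height z) of circle from brightness edge along rays in the angle sector (deg, world)"""
    g=cv2.GaussianBlur(r["color"][...,0].astype(np.float32),(0,0),.6); E=[]
    for a in np.radians(np.arange(*sect,4)):
        s=np.arange(rad-.008,rad+.008,.0002); q=proj(r,np.c_[p0[0]+s*np.cos(a),p0[1]+s*np.sin(a),0*s+z]).astype(np.float32)
        v=cv2.remap(g,q[:,:1],q[:,1:],cv2.INTER_LINEAR)[:,0]; j=np.argmin(np.gradient(v)); 
        if 5<j<len(s)-5: E.append(p0+s[j]*np.array([np.cos(a),np.sin(a)]))
    E=np.array(E); f=least_squares(lambda c:np.hypot(*(E-c).T)-rad,p0,loss="soft_l1",f_scale=.001); return f.x,np.std(f.fun),len(E)
E
python3 - <<'E'
from h import *; from plant import cams
r=cams.read_camera("top"); print(arc(r,np.array([.4534,-.3462]),.03,.01,(-10,90)))
E
```

```text
(array([ 0.45217986, -0.34512371]), np.float64(0.0006263981943842626), 25)
```

Emit:
move_arm:
  plan: [2,1,0,0,0,0,56,0,0,0,0,0,0,50,0,0,0,0,0,0,50,0,0,0,0,0,0,50,0,0,0,0,0,0,50]

```text
time: 5.95
eef_pos: [0.4547, -0.345, -0.0243]
tcp_rot: [0.968, 0.25, 0.0, 0.0]
contact_force: [0.3, 1.1, 5.2]
opening: 0.684
finger_force: 42.7
```

```bash
python3 - <<'E'
from h import *; from plant import cams
r=cams.read_camera("top"); print(arc(r,np.array([.4534,-.3462]),.03,.01,(-10,90)))
E
```

```text
(array([ 0.45357593, -0.34682601]), np.float64(0.0006237638974154862), 25)
```

Gripped; closing moved the disc about (+1.4,-1.7) mm. Lift and carry it over the post by (+186,+318).

Emit:
move_arm:
  plan: [0,0,25,0,0,0,50,0,0,50,0,0,0,50,0,0,50,0,0,0,50,20,35,0,0,0,0,50,21,35.4,0,0,0,0,50,21,35.4,0,0,0,0,50,21,35.4,0,0,0,0,50,21,35.4,0,0,0,0,50,21,35.4,0,0,0,0,50,21,35.4,0,0,0,0,50,21,35.4,0,0,0,0,50,19,35.6,0,0,0,0,50]
  newtons: 60

```text
time: 7.2
eef_pos: [0.6404, -0.0248, 0.0989]
tcp_rot: [0.968, 0.25, -0.0, -0.0]
contact_force: [-0.3, 0.3, -0.5]
opening: 0.667
finger_force: 64.1
```

Emit:
move_arm:
  plan: [0,0,0,0,0,0,50,0,0,0,0,0,0,50]

```text
time: 7.4
eef_pos: [0.6397, -0.0255, 0.0988]
tcp_rot: [0.968, 0.251, -0.001, -0.0]
contact_force: [-0.5, 0.4, -1.1]
opening: 0.672
finger_force: 64.1
```

```bash
python3 - <<'E'
from h import *; from plant import cams
T=cams.read_camera("top");S=cams.read_camera("side")
print(arc(T,np.array([.6408,-.030]),.03,.135,(20,80)),arc(T,np.array([.6408,-.030]),.03,.135,(-60,90)))
a=[]
for r,c in((T,[.64,-.03,.12]),(S,[.64,-.03,.12])):
    u,v=proj(r,c)[0].astype(int); print(u,v); a.append(cv2.resize(r["color"][v-30:v+30,u-20:u+20,::-1],(400,600),interpolation=cv2.INTER_CUBIC))
cv2.imwrite("pics/g4.png",np.hstack(a))
E
```

```text
(array([ 0.63621873, -0.02369846]), np.float64(0.002700800118528052), 10) (array([ 0.63979192, -0.02848578]), np.float64(0.003382081169012175), 20)
330 203
309 190
```

View pics/g4.png

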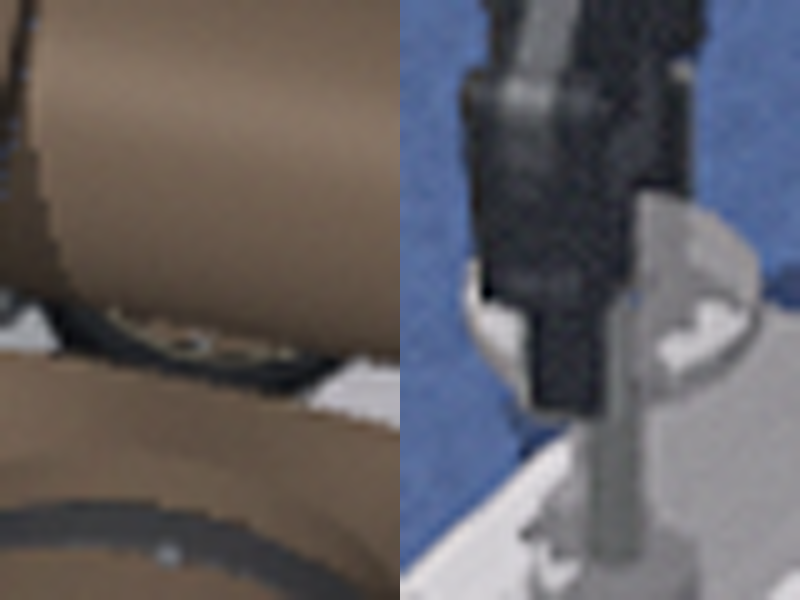

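The side crop shows the disc held level, centred at about (612,305), just above the post, whose tip should be near (612,368). That uses up my pictures, so from here I measure numerically. First I fit the disc's visible outline against the blue mat.

```bash
cat >> h.py <<'E'
def silh(r,p0,rad,z0,z1,show=False):
    """fit disc xy from outline pixels bordering blue mat, near predicted hull"""
    t=np.linspace(0,2*np.pi,180)
    def hull(p): return cv2.convexHull(proj(r,np.vstack([np.c_[p[0]+rad*np.cos(t),p[1]+rad*np.sin(t),0*t+z] for z in(z0,z1)])).astype(np.float32))
    c=r["color"].astype(np.float32); up=4; h=hull(p0); x0,y0=(h.min((0,1))-8).astype(int); x1,y1=(h.max((0,1))+8).astype(int)
    c=cv2.resize(c[y0:y1,x0:x1],None,fx=up,fy=up,interpolation=cv2.INTER_CUBIC); b=c[...,2]-c[...,0]
    obj=((b<35)&(c[...,0]>85)).astype(np.uint8); blue=(b>35).astype(np.uint8)
    E=np.argwhere((cv2.dilate(blue,np.ones((3,3)))&obj)>0)[:,::-1]; E=(E+.5)/up-.5+[x0,y0]
    d0=np.array([cv2.pointPolygonTest(h,tuple(map(float,e)),True) for e in E]); E=E[abs(d0)<6]
    f=least_squares(lambda p:[cv2.pointPolygonTest(hull(p),tuple(map(float,e)),True) for e in E],p0,loss="cauchy",f_scale=.4,diff_step=1e-3)
    return f.x,np.median(abs(f.fun)),len(E),np.c_[E,f.fun]
E
python3 - <<'E'
from h import *; from plant import cams
S=cams.read_camera("side")
for z in(.118,.123):
  for p in((.638,-.028),(.634,-.022),(.644,-.034)):
    f=silh(S,np.array(p),.03,z,z+.01); print(z,f[:3])
print(f[3][::max(1,len(f[3])//16)].round(1).tolist())
E
```

```text
0.118 (array([ 0.63807037, -0.03046318]), np.float64(0.3721902276889413), 185)
0.118 (array([ 0.63802361, -0.03041945]), np.float64(0.41754611094967203), 199)
0.118 (array([ 0.63811872, -0.03050369]), np.float64(0.3292492871079654), 176)
0.123 (array([ 0.63346106, -0.02546009]), np.float64(0.43944148139010986), 178)
0.123 (array([ 0.63341337, -0.02541083]), np.float64(0.478910216144173), 187)
0.123 (array([ 0.63358809, -0.02556602]), np.float64(0.35942597613285837), 161)
[[317.9, 179.4, -0.5], [319.1, 180.6, 0.2], [320.9, 181.4, 0.0], [322.1, 182.6, 0.3], [323.4, 183.9, 0.4], [324.4, 185.4, 0.3], [324.6, 186.4, 0.5], [295.4, 187.4, 0.1], [295.1, 189.4, -0.1], [326.9, 190.4, -1.5], [295.4, 191.1, 0.0], [295.4, 192.9, -0.1], [296.4, 194.4, 0.6], [297.4, 195.9, 0.7], [298.6, 197.1, 0.8], [300.1, 198.1, 0.9], [304.4, 202.9, -1.9]]
```

Aligned within about 3 mm, inside the cone's 6 mm capture. Going down gently.

Emit:
move_arm:
  plan: [1,-1,-5,0,0,0,50,0,0,-5,0,0,0,50,0,0,-5,0,0,0,50,0,0,-4,0,0,0,50,0,0,-3,0,0,0,50,0,0,0,0,0,0,50]

```text
time: 8.15
eef_pos: [0.6407, -0.0273, 0.0771]
tcp_rot: [0.968, 0.25, -0.001, -0.0]
contact_force: [0.1, 0.5, -0.6]
opening: 0.675
finger_force: 64.1
```

Emit:
move_arm:
  plan: [0,0,-3,0,0,0,50,0,0,-3,0,0,0,50,0,0,-3,0,0,0,50,0,0,0,0,0,0,50]

```text
time: 8.55
eef_pos: [0.6407, -0.0272, 0.0682]
tcp_rot: [0.968, 0.25, -0.001, -0.0]
contact_force: [0.4, 0.1, -1.1]
opening: 0.673
finger_force: 64.1
```

Emit:
move_arm:
  plan: [0,0,-8,0,0,0,50,0,0,-8,0,0,0,50,0,0,-8,0,0,0,50,0,0,-5,0,0,0,50,0,0,0,0,0,0,50]

```text
time: 9.05
eef_pos: [0.6402, -0.0272, 0.0383]
tcp_rot: [0.968, 0.25, -0.001, -0.001]
contact_force: [-0.5, 0.0, -0.6]
opening: 0.674
finger_force: 64.1
```

Emit:
move_arm:
  plan: [0,0,-2,0,0,0,50,0,0,-2,0,0,0,50,0,0,0,0,0,0,50]

```text
time: 9.35
eef_pos: [0.6412, -0.0274, 0.0359]
tcp_rot: [0.968, 0.25, 0.0, 0.0]
contact_force: [0.4, 0.3, -0.2]
opening: 0.67
finger_force: 64.1
```

Emit:
move_arm:
  plan: [0,0,-2,0,0,0,50,0,0,0,0,0,0,50]

```text
time: 9.55
eef_pos: [0.6413, -0.0274, 0.0341]
tcp_rot: [0.968, 0.25, 0.0, 0.0]
contact_force: [0.3, -0.6, 0.1]
opening: 0.669
finger_force: 64.1
```

Emit:
move_arm:
  plan: [0,0,-2,0,0,0,50,0,0,0,0,0,0,50]

```text
time: 9.75
eef_pos: [0.6413, -0.0274, 0.034]
tcp_rot: [0.968, 0.25, -0.0, -0.0]
contact_force: [-4.5, 0.5, 7.8]
opening: 0.676
finger_force: 65.0
```

Seated: contact at the expected height. Release, go up, and head for the spacer.

Emit:
move_arm:
  plan: [0,0,1,0,0,0,75,0,0,0,0,0,0,75,0,0,0,0,0,0,75,0,0,0,0,0,0,75,0,0,20,0,0,0,75,0,0,45,0,0,0,75,0,0,22,0,0,0,60]

```text
time: 10.45
eef_pos: [0.6427, -0.0276, 0.1232]
tcp_rot: [0.968, 0.25, 0.002, 0.001]
contact_force: [1.0, -0.1, 0.5]
opening: 0.729
finger_force: 0.0
```

Emit:
move_arm:
  plan: [-38,3,0,0,0,0,52,-38,3,0,0,0,0,52,-38,3,0,0,0,0,52,-38,4,0,0,0,0,52,-38.3,4,0,0,0,0,52,0,0,-40,0,0,0,52,0,0,-40,0,0,0,52,0,0,-30,0,0,0,52,0,0,-15,0,0,0,52,0,0,-9,0,0,0,52,0,0,-3,0,0,0,52,0,0,0,0,0,0,52]

```text
time: 11.65
eef_pos: [0.4512, -0.0104, -0.0168]
tcp_rot: [0.968, 0.25, 0.0, 0.0]
contact_force: [0.5, 0.3, 0.5]
opening: 0.61
finger_force: 0.0
```

```bash
python3 - <<'E'
from h import *; from plant import cams
T=cams.read_camera("top");S=cams.read_camera("side")
def sh(r,uv): 
    try: return unproj(r,blob(r,uv)[0],.008)[:2].round(4)
    except Exception as e: return e
print(fit(S,np.array((474,348))*.8,[(.017,0,.016)]))
for z in (.058,):
  f=silh(S,np.array((.638,-.028)),.03,z,z+.01); print("support on seat, side",f[:3])
  c=arc(T,np.array((.641,-.030)),.03,z+.01,(0,356)); print("top",c)
E
```

```text
(array([ 0.4746947 , -0.05059822]), 70.0, 249.86689968919381)
support on seat, side (array([ 0.63725143, -0.02698763]), np.float64(0.8464456316320081), 180)
top (array([ 0.64149491, -0.02800871]), np.float64(0.00230475744452835), 73)
```

Support is on the post. Grip the spacer.

Emit:
move_arm:
  plan: [0,0,0,0,0,0,25,0,0,0,0,0,0,25,0,0,0,0,0,0,25,0,0,0,0,0,0,25,0,0,0,0,0,0,25]
  newtons: 50

```text
time: 12.25
eef_pos: [0.4519, -0.0106, -0.0158]
tcp_rot: [0.968, 0.25, 0.001, 0.0]
contact_force: [-1.1, 0.7, 5.1]
opening: 0.364
finger_force: 49.6
```

Emit:
move_arm:
  plan: [0,0,25,0,0,0,25,0,0,50,0,0,0,25,0,0,47,0,0,0,25,38,-3,0,0,0,0,25,38,-3,0,0,0,0,25,38,-3,0,0,0,0,25,38,-4,0,0,0,25,37.6,-3.5,0,0,0,0,25,0,0,0,0,0,0,25,0,0,0,0,0,0,25]

```text
validation failed for argument at $.pl...
```

```bash
python3 - <<'E'
from h import *; from plant import cams
S=cams.read_camera("side")
for z in(.118,.122):
    f=silh(S,np.array((.638,-.028)),.017,z,z+.016); print(z,f[:3]); print(f[3][::max(1,len(f[3])//10)].round(1).tolist())
E
```

```text
0.118 (array([ 0.64166677, -0.03121075]), np.float64(0.8493017982745498), 151)
[[321.4, 188.4, -3.8], [320.6, 188.9, -3.1], [319.1, 190.1, -1.6], [316.9, 192.1, 0.4], [314.9, 193.9, 0.7], [309.4, 195.6, 0.6], [310.4, 196.1, 0.1], [312.1, 196.6, -0.7], [307.1, 198.4, -2.2], [306.6, 201.4, -5.3], [304.9, 202.9, -7.1]]
0.122 (array([ 0.63854691, -0.02779701]), np.float64(0.7739090962682403), 139)
[[321.4, 188.4, -3.7], [320.1, 188.9, -2.5], [319.6, 189.6, -2.0], [317.6, 191.4, -0.0], [316.1, 192.9, 0.7], [314.6, 194.4, 0.4], [312.9, 195.6, -0.0], [312.4, 196.1, -0.3], [311.9, 196.6, -0.7], [307.6, 197.9, -1.8], [306.9, 200.6, -4.6]]
```

That plan had a short row and was refused, so the measurement means nothing. Resending.

Emit:
move_arm:
  plan: [0,0,25,0,0,0,25,0,0,50,0,0,0,25,0,0,47,0,0,0,25,38,-3,0,0,0,0,25,38,-3,0,0,0,0,25,38,-3,0,0,0,0,25,38,-4,0,0,0,0,25,37.6,-3.5,0,0,0,0,25,0,0,0,0,0,0,25,0,0,0,0,0,0,25]

```text
time: 13.3
eef_pos: [0.6402, -0.0268, 0.1041]
tcp_rot: [0.968, 0.25, -0.001, -0.0]
contact_force: [-0.6, 0.1, -0.3]
opening: 0.364
finger_force: 49.9
```

```bash
python3 - <<'E'
from h import *; from plant import cams
S=cams.read_camera("side")
for z in(.118,.122):
    f=silh(S,np.array((.638,-.028)),.017,z,z+.016); print(z,f[:3]); print(f[3][::max(1,len(f[3])//10)].round(1).tolist())
E
```

```text
0.118 (array([ 0.63572439, -0.02675956]), np.float64(0.12822895296876935), 130)
[[316.1, 182.6, -0.5], [317.6, 184.4, -0.2], [318.4, 186.4, -0.0], [301.4, 188.1, 0.0], [321.6, 188.6, -3.2], [320.6, 189.1, -2.2], [301.4, 190.1, -0.1], [301.4, 193.4, -0.2], [302.4, 195.6, -0.0], [304.1, 197.1, 0.0]]
0.122 (array([ 0.63255704, -0.02311889]), np.float64(0.09848421738032238), 120)
[[316.1, 182.6, -0.4], [317.4, 184.4, 0.1], [318.4, 186.1, 0.0], [318.4, 187.6, 0.1], [301.4, 188.6, 0.0], [320.9, 188.9, -2.4], [318.9, 189.6, -0.4], [301.4, 191.6, -0.1], [301.6, 194.4, -0.0], [302.9, 196.1, 0.1]]
```

Emit:
move_arm:
  plan: [0,0,-5,0,0,0,25,0,0,-5,0,0,0,25,0,0,-4,0,0,0,25,0,0,-3,0,0,0,25,0,0,-3,0,0,0,25,0,0,0,0,0,0,25]

```text
time: 13.95
eef_pos: [0.6405, -0.0269, 0.0847]
tcp_rot: [0.968, 0.25, 0.0, 0.0]
contact_force: [-0.3, -0.0, -0.5]
opening: 0.365
finger_force: 50.0
```

Emit:
move_arm:
  plan: [0,0,-4,0,0,0,25,0,0,-4,0,0,0,25,0,0,-5,0,0,0,25,0,0,-5,0,0,0,25,0,0,-5,0,0,0,25,0,0,-5,0,0,0,25,0,0,0,0,0,0,25]

```text
time: 14.65
eef_pos: [0.6408, -0.027, 0.0561]
tcp_rot: [0.968, 0.25, 0.0, 0.0]
contact_force: [3.1, -1.5, -3.3]
opening: 0.371
finger_force: 49.7
```

Emit:
move_arm:
  plan: [0,0,-2,0,0,0,25,0,0,-2,0,0,0,25,0,0,0,0,0,0,25]

```text
time: 14.95
eef_pos: [0.6408, -0.0269, 0.053]
tcp_rot: [0.968, 0.25, 0.0, 0.0]
contact_force: [2.6, -0.9, -1.7]
opening: 0.362
finger_force: 50.0
```

Emit:
move_arm:
  plan: [0,0,-2,0,0,0,25,0,0,0,0,0,0,25]

```text
time: 15.15
eef_pos: [0.6409, -0.0269, 0.0523]
tcp_rot: [0.968, 0.25, 0.0, 0.0]
contact_force: [0.2, -0.5, 4.0]
opening: 0.361
finger_force: 50.5
```

Emit:
move_arm:
  plan: [0,0,-1,0,0,0,25,0,0,0,0,0,0,25]

```text
time: 15.35
eef_pos: [0.6409, -0.0269, 0.0523]
tcp_rot: [0.968, 0.25, 0.0, 0.0]
contact_force: [-0.9, 0.5, 8.6]
opening: 0.362
finger_force: 50.9
```

Spacer seated at the expected height. Release it and go to the clamp ring.

Emit:
move_arm:
  plan: [0,0,1,0,0,0,56,0,0,0,0,0,0,58,0,0,0,0,0,0,60,0,0,0,0,0,0,60,0,0,20,0,0,0,60,0,0,44,0,0,0,60,-36,26.5,0,0,0,0,60,-36,26.5,0,0,0,0,60,-36,26.5,0,0,0,0,60,-36,26.5,0,0,0,0,60,-35.7,26.5,0,0,0,0,60,0,0,-40,0,0,0,60]

```text
time: 16.55
eef_pos: [0.462, 0.1083, 0.0803]
tcp_rot: [0.968, 0.251, 0.006, 0.001]
contact_force: [1.9, -1.1, 0.4]
opening: 0.705
finger_force: 0.0
```

Emit:
move_arm:
  plan: [0,0,-40,0,0,0,60,0,0,-25,0,0,0,60,0,0,-15,0,0,0,60,0,0,-6,0,0,0,60,0,0,-3,0,0,0,60,0,0,0,0,0,0,60]

```text
time: 17.15
eef_pos: [0.4612, 0.1056, -0.0137]
tcp_rot: [0.968, 0.25, 0.0, 0.0]
contact_force: [0.5, -0.6, -0.9]
opening: 0.703
finger_force: 0.0
```

```bash
python3 - <<'E'
from h import *; from plant import cams
T=cams.read_camera("top");S=cams.read_camera("side")
print("support side",silh(S,np.array((.638,-.028)),.03,.058,.068)[:3])
for p in((.637,-.0275),(.640,-.03)): print("spacer side",arc(S,np.array(p),.017,.084,(0,356)),"top",arc(T,np.array(p)+[.003,-.002],.017,.084,(0,356)))
E
```

```text
support side (array([ 0.63745056, -0.02758445]), np.float64(1.0561165920015094), 182)
spacer side (array([ 0.63947036, -0.03039059]), np.float64(0.004173967315340018), 60) top (array([ 0.63841402, -0.02952073]), np.float64(0.0006387686255090148), 89)
spacer side (array([ 0.64224949, -0.03246607]), np.float64(0.003678244047132787), 66) top (array([ 0.639346  , -0.03050464]), np.float64(0.0037168351745607725), 80)
```

Emit:
move_arm:
  plan: [0,0,-2,0,0,0,35,0,0,0,0,0,0,33,0,0,0,0,0,0,33,0,0,0,0,0,0,33,0,0,0,0,0,0,33]

```text
time: 17.75
eef_pos: [0.4617, 0.1056, -0.0147]
tcp_rot: [0.968, 0.25, 0.001, 0.0]
contact_force: [-0.8, -0.1, 6.5]
opening: 0.445
finger_force: 49.4
```

Emit:
move_arm:
  plan: [0,0,25,0,0,0,33,0,0,50,0,0,0,33,0,0,47,0,0,0,33,36,-26.5,0,0,0,0,33,36,-26.5,0,0,0,0,33,36,-26.5,0,0,0,0,33,36,-26.5,0,0,0,0,33,36.3,-26.5,0,0,0,0,33,0,0,0,0,0,0,33,0,0,-5,0,0,0,33,0,0,-4,0,0,0,33,0,0,0,0,0,0,33]

```text
time: 18.95
eef_pos: [0.6392, -0.0256, 0.0956]
tcp_rot: [0.968, 0.25, -0.001, -0.001]
contact_force: [0.1, 0.5, -0.4]
opening: 0.443
finger_force: 50.3
```

Emit:
move_arm:
  plan: [0,0,-3,0,0,0,33,0,0,-3,0,0,0,33,0,0,-3,0,0,0,33,0,0,-2,0,0,0,33,0,0,0,0,0,0,33]

```text
time: 19.45
eef_pos: [0.6407, -0.0268, 0.0855]
tcp_rot: [0.968, 0.25, -0.0, -0.0]
contact_force: [0.4, -0.0, -1.7]
opening: 0.443
finger_force: 50.3
```

Emit:
move_arm:
  plan: [0.5,0,-4,0,0,0,33,0,0,-4,0,0,0,33,0,0,-4,0,0,0,33,0,0,-3,0,0,0,33,0,0,0,0,0,0,33]

```text
time: 19.95
eef_pos: [0.641, -0.0268, 0.07]
tcp_rot: [0.968, 0.25, -0.001, -0.0]
contact_force: [-1.5, 0.4, -0.7]
opening: 0.44
finger_force: 50.3
```

Emit:
move_arm:
  plan: [0,0,-2,0,0,0,33,0,0,0,0,0,0,33]

```text
time: 20.15
eef_pos: [0.6418, -0.0269, 0.0695]
tcp_rot: [0.968, 0.25, 0.0, 0.0]
contact_force: [-0.7, -0.0, 1.4]
opening: 0.448
finger_force: 50.7
```

Emit:
move_arm:
  plan: [0,0,-1.5,0,0,0,33,0,0,0,0,0,0,33]

```text
time: 20.35
eef_pos: [0.642, -0.0269, 0.0694]
tcp_rot: [0.968, 0.25, 0.0, 0.0]
contact_force: [-2.9, 0.3, 6.9]
opening: 0.444
finger_force: 51.6
```

Clamp seated. Release it and fetch the cap.

Emit:
move_arm:
  plan: [0,0,1,0,0,0,60,0,0,0,0,0,0,60,0,0,0,0,0,0,60,0,0,0,0,0,0,60,0,0,16.5,0,0,0,60,0,0,30,0,0,0,60,-28,31,0,0,0,0,60,-28,31,0,0,0,0,60,-28,31,0,0,0,0,60,-28,31,0,0,0,0,60,-28,31,0,0,0,0,60,-28,31,0,0,0,0,60]

```text
time: 21.55
eef_pos: [0.4729, 0.1603, 0.1163]
tcp_rot: [0.968, 0.249, 0.001, 0.0]
contact_force: [0.8, 0.3, 1.3]
opening: 0.7
finger_force: 0.0
```

Emit:
move_arm:
  plan: [-28,31,0,0,0,0,60,-27.6,29.7,0,0,0,0,60,0,0,0,0,0,0,60,0,0,-40,0,0,0,60,0,0,-40,0,0,0,60,0,0,-25,0,0,0,60,0,0,-15,0,0,0,60,0,0,-6,0,0,0,60,0,0,0,0,0,0,60]

```text
time: 22.45
eef_pos: [0.4184, 0.2196, -0.011]
tcp_rot: [0.968, 0.249, -0.0, 0.0]
contact_force: [1.2, 0.9, -0.2]
opening: 0.7
finger_force: 0.0
```

```bash
python3 - <<'E'
from h import *; from plant import cams
T=cams.read_camera("top");S=cams.read_camera("side")
for z,rad in((.068,.03),(.094,.021)):
    print(z,"top",arc(T,np.array((.6405,-.030)),rad,z,(0,356)))
print("support side",silh(S,np.array((.638,-.028)),.03,.058,.068)[:3])
E
```

```text
0.068 top (array([ 0.64143185, -0.02841211]), np.float64(0.002782718747309039), 64)
0.094 top (array([ 0.64064158, -0.02943035]), np.float64(0.002100325238364224), 81)
support side (array([ 0.65079127, -0.04072369]), np.float64(1.2752145314552545), 144)
```

Emit:
move_arm:
  plan: [0,0,0,0,0,0,35,0,0,0,0,0,0,32,0,0,0,0,0,0,32,0,0,0,0,0,0,32,0,0,0,0,0,0,32]

```text
time: 23.05
eef_pos: [0.4194, 0.2202, -0.0094]
tcp_rot: [0.968, 0.25, 0.001, 0.0]
contact_force: [-1.0, -1.4, 6.6]
opening: 0.436
finger_force: 50.0
```

Emit:
move_arm:
  plan: [0,0,25,0,0,0,32,0,0,50,0,0,0,32,0,0,50,0,0,0,32,28,-31,0,0,0,0,32,28,-31,0,0,0,0,32,28,-31,0,0,0,0,32,28,-31,0,0,0,0,32,28,-31,0,0,0,0,32,28,-31,0,0,0,0,32,28,-31,0,0,0,0,32,27.3,-29.6,0,0,0,0,32,0,0,0,0,0,0,32]

```text
time: 24.25
eef_pos: [0.644, -0.0308, 0.1142]
tcp_rot: [0.969, 0.248, 0.001, 0.001]
contact_force: [0.6, -0.4, -1.1]
opening: 0.435
finger_force: 50.5
```

Emit:
move_arm:
  plan: [0,0,-5,0,0,0,32,0,0,-4,0,0,0,32,0,0,-4,0,0,0,32,0,0,-4,0,0,0,32,0,0,0,0,0,0,32]

```text
time: 24.75
eef_pos: [0.6403, -0.0259, 0.096]
tcp_rot: [0.968, 0.25, -0.001, -0.0]
contact_force: [-0.3, -0.6, -0.5]
opening: 0.436
finger_force: 50.5
```

Emit:
move_arm:
  plan: [0.6,-0.6,-2,0,0,0,32,0,0,-3,0,0,0,32,0,0,-2,0,0,0,32,0,0,-2,0,0,0,32,0,0,0,0,0,0,32]

```text
time: 25.25
eef_pos: [0.6416, -0.0273, 0.0875]
tcp_rot: [0.968, 0.25, -0.0, -0.0]
contact_force: [-1.0, 0.1, -0.9]
opening: 0.433
finger_force: 50.5
```

Emit:
move_arm:
  plan: [0,0,-2,0,0,0,32,0,0,-1,0,0,0,32,0,0,0,0,0,0,32]

```text
time: 25.55
eef_pos: [0.6418, -0.0274, 0.0848]
tcp_rot: [0.968, 0.25, -0.0, -0.0]
contact_force: [0.2, 0.0, -0.4]
opening: 0.438
finger_force: 50.6
```

Emit:
move_arm:
  plan: [0,0,-1.5,0,0,0,32,0,0,-1,0,0,0,32,0,0,0,0,0,0,32]

```text
time: 25.85
eef_pos: [0.6423, -0.0273, 0.0846]
tcp_rot: [0.968, 0.25, 0.0, 0.0]
contact_force: [-3.1, 0.6, 7.6]
opening: 0.435
finger_force: 51.2
```

Cap seated at the expected height. Release, rise clear of the knob, turn the tool square to the rail and move behind the carriage.

Emit:
move_arm:
  plan: [0,0,1,0,0,0,58,0,0,0,0,0,0,60,0,0,0,0,0,0,60,0,0,0,0,0,0,60,0,0,15,0,0,0,60,0,0,30,0,0,0,60,0,0,25,0,0,0,60,2,-38,0,0,0,-8.4,20,2,-40,0,0,0,-8.4,0,2,-40,0,0,0,-8.4,0,3,-40,0,0,0,0,0,0,0,0,0,0,0,0]

```text
time: 27.05
eef_pos: [0.6512, -0.1906, 0.1549]
tcp_rot: [1.0, 0.03, 0.001, 0.001]
contact_force: [0.3, 0.6, 1.2]
opening: -0.001
finger_force: 0.0
```

```bash
python3 - <<'E'
from h import *; from plant import cams
T=cams.read_camera("top");S=cams.read_camera("side")
for n,z,rad in(("support",.068,.03),("clamp",.094,.021),("cap",.114,.02),("knob",.134,.009)):
    print(n,"top",[np.round(a,4) for a in arc(T,np.array((.6405,-.030)),rad,z,(0,356))])
# side: bright tops: horizontal row profile up the stack axis
ax=proj(S,[[.637,-.0275,z] for z in np.arange(.05,.15,.005)])
print([(round(z,3),int(S["color"][int(v),int(u),0])) for z,(u,v) in zip(np.arange(.05,.15,.005),ax)])
f=silh(S,np.array((.637,-.0275)),.02,.094,.114); print(f[:3])
E
```

```text
support top [array([ 0.6409, -0.0249]), np.float64(0.0022), np.int64(69)]
clamp top [array([ 0.6437, -0.0308]), np.float64(0.0011), np.int64(88)]
cap top [array([ 0.6406, -0.03  ]), np.float64(0.0011), np.int64(87)]
knob top [array([ 0.641 , -0.0306]), np.float64(0.002), np.int64(71)]
[(np.float64(0.05), 173), (np.float64(0.055), 133), (np.float64(0.06), 132), (np.float64(0.065), 119), (np.float64(0.07), 127), (np.float64(0.075), 171), (np.float64(0.08), 134), (np.float64(0.085), 137), (np.float64(0.09), 131), (np.float64(0.095), 162), (np.float64(0.1), 215), (np.float64(0.105), 179), (np.float64(0.11), 139), (np.float64(0.115), 140), (np.float64(0.12), 141), (np.float64(0.125), 181), (np.float64(0.13), 216), (np.float64(0.135), 212), (np.float64(0.14), 192), (np.float64(0.145), 81)]
(array([ 0.63785012, -0.02851501]), np.float64(2.360458263742157), 270)
```

Stack stands complete. Lower behind the push face, checking for contact.

Emit:
move_arm:
  plan: [0,0,-40,0,0,0,0,0,0,-40,0,0,0,0,0,0,-30,0,0,0,0,0,0,-16,0,0,0,0,0,0,-10,0,0,0,0,0,0,0,0,0,0,0]

```text
time: 27.75
eef_pos: [0.6507, -0.1845, 0.0169]
tcp_rot: [0.999, 0.033, -0.001, -0.0]
contact_force: [-0.8, -0.1, 0.1]
opening: -0.001
finger_force: 0.0
```

Emit:
move_arm:
  plan: [0,0,-4,0,0,0,0,0,0,-3,0,0,0,0,0,0,0,0,0,0,0]

```text
time: 28.05
eef_pos: [0.6514, -0.1856, 0.0113]
tcp_rot: [0.999, 0.032, 0.001, 0.0]
contact_force: [0.6, 0.3, -0.2]
opening: 0.0
finger_force: 0.0
```

Emit:
move_arm:
  plan: [-0.5,8,0,0,0,0,0,-0.5,8,0,0,0,0,0,-0.5,8,0,0,0,0,0,-0.3,5,0,0,0,0,0,-0.3,5,0,0,0,0,0,-0.3,5,0,0,0,0,0,-0.3,5,0,0,0,0,0]

```text
time: 28.75
eef_pos: [0.6483, -0.1419, 0.0105]
tcp_rot: [0.999, 0.033, 0.0, 0.001]
contact_force: [-1.4, -3.0, -0.9]
opening: 0.006
finger_force: 1.4
```

Emit:
move_arm:
  plan: [-0.3,5,0,0,0,0,0,-0.3,5,0,0,0,0,0,-0.3,5,0,0,0,0,0,-0.3,5,0,0,0,0,0,-0.3,5,0,0,0,0,0,-0.3,5,0,0,0,0,0,-0.3,5,0,0,0,0,0,-0.3,5,0,0,0,0,0,-0.3,5,0,0,0,0,0,-0.3,4,0,0,0,0,0,-0.2,3,0,0,0,0,0]

```text
time: 29.85
eef_pos: [0.6447, -0.0888, 0.0104]
tcp_rot: [0.999, 0.032, -0.0, -0.0]
contact_force: [-2.3, -2.8, 1.3]
opening: -0.0
finger_force: 1.6
```

Emit:
move_arm:
  plan: [-0.2,3,0,0,0,0,0,-0.1,2,0,0,0,0,0,-0.1,2,0,0,0,0,0,0,0,0,0,0,0,0]

```text
time: 30.25
eef_pos: [0.6447, -0.0819, 0.0104]
tcp_rot: [0.999, 0.032, 0.0, -0.0]
contact_force: [-1.0, -2.4, 0.4]
opening: -0.002
finger_force: 0.8
```

Emit:
move_arm:
  plan: [-0.1,2,0,0,0,0,0,-0.1,2,0,0,0,0,0,0,0,0,0,0,0,0]

```text
time: 30.55
eef_pos: [0.6444, -0.078, 0.0104]
tcp_rot: [0.999, 0.032, 0.0, -0.0]
contact_force: [-1.5, -3.2, 0.3]
opening: 0.005
finger_force: 1.0
```

Emit:
move_arm:
  plan: [-0.1,1.5,0,0,0,0,0,-0.1,1.5,0,0,0,0,0,0,0,0,0,0,0,0]

```text
time: 30.85
eef_pos: [0.6442, -0.0751, 0.0104]
tcp_rot: [0.999, 0.032, 0.0, -0.0]
contact_force: [-1.4, -2.5, -0.1]
opening: -0.0
finger_force: 1.1
```

Emit:
move_arm:
  plan: [-0.1,1.5,0,0,0,0,0,-0.1,1.5,0,0,0,0,0,0,0,0,0,0,0,0]

```text
time: 31.15
eef_pos: [0.6441, -0.0734, 0.0105]
tcp_rot: [0.999, 0.033, 0.0, 0.001]
contact_force: [-1.3, -5.8, 0.3]
opening: -0.0
finger_force: 2.6
```

Emit:
move_arm:
  plan: [0,1,0,0,0,0,0,0,1,0,0,0,0,0,0,0,0,0,0,0,0]

```text
time: 31.45
eef_pos: [0.6441, -0.0732, 0.0105]
tcp_rot: [0.999, 0.033, 0.0, 0.003]
contact_force: [-1.7, -10.7, -0.9]
opening: -0.003
finger_force: 4.6
```

Stalled at the stop with the force rising. One last firm push, then retreat.

Emit:
move_arm:
  plan: [0,1.5,0,0,0,0,0,0,0,0,0,0,0,0]

```text
time: 31.65
eef_pos: [0.6441, -0.0731, 0.0106]
tcp_rot: [0.999, 0.033, 0.0, 0.004]
contact_force: [-2.1, -14.4, -1.9]
opening: 0.001
finger_force: 6.1
```

Emit:
move_arm:
  plan: [0.3,-5,0,0,0,0,0,1,-15,0,0,0,0,0,2,-30,0,0,0,0,0,2,-35,0,0,0,0,0,0,-25,25,0,0,0,0,0,0,40,0,0,0,0,0,0,40,0,0,0,0,-20,-40,10,0,0,0,0,-20,-40,0,0,0,0,0,-20,-40,0,0,0,0,0,0,0,0,0,0,0,0]

```text
time: 32.75
eef_pos: [0.5876, -0.3034, 0.126]
tcp_rot: [1.0, 0.03, 0.001, 0.0]
contact_force: [0.2, 0.6, -0.4]
opening: -0.001
finger_force: 0.0
```

```bash
python3 - <<'E'
from h import *; from plant import cams,ctrl
T=cams.read_camera("top");S=cams.read_camera("side");print(ctrl.get_state()["contact_force"],ctrl.get_state()["time"])
T0=cv2.imread("pics/top0_raw.png")[:,:,::-1]
p=np.array((.6408,-.030))+.0715*np.array([-.0645,.998])
for n,z,rad in(("support",.068,.03),("cap",.114,.02),("knob",.134,.009)):
    print(n,"top",[np.round(a,4) for a in arc(T,p,rad,z,(0,356))])
g=lambda uv,im: im[int(round(uv[1])),:,0].astype(int)
# gap between slab front (z .04) and stop (fixture y=85) : brightness along the line local y
d=np.array([-.0645,.998]);x=np.array([.998,.0645])
for off in(-.028,.028):
    s=np.arange(.025,.06,.002); q=proj(T,[[*(p+off*x+k*d),.036] for k in s]); print([int(T["color"][int(round(v)),int(round(u)),0]) for u,v in q])
D=np.abs(T["color"].astype(int)-T0).sum(2)>90
ys,xs=np.nonzero(cv2.morphologyEx(D.astype(np.uint8),cv2.MORPH_OPEN,np.ones((3,3))))
n,l,st,_=cv2.connectedComponentsWithStats(cv2.morphologyEx(D.astype(np.uint8),cv2.MORPH_OPEN,np.ones((3,3)))); print(st[1:][st[1:,4]>15].tolist())
E
```

```text
[-0.40303154 -0.59737904 -0.63743699] 32.85
support top [array([0.6361, 0.0446]), np.float64(0.0026), np.int64(71)]
cap top [array([0.6355, 0.0422]), np.float64(0.0011), np.int64(83)]
knob top [array([0.6358, 0.0424]), np.float64(0.0017), np.int64(68)]
[247, 244, 249, 249, 255, 155, 94, 98, 98, 100, 99, 99, 101, 101, 98, 76, 76, 89]
[249, 247, 248, 248, 248, 254, 137, 88, 99, 99, 98, 98, 102, 99, 100, 82, 87, 103]
[[303, 176, 337, 251, 24539], [342, 185, 36, 43, 1062], [281, 189, 36, 43, 1112], [327, 202, 13, 8, 69], [263, 274, 19, 26, 321], [315, 284, 14, 15, 144], [212, 297, 22, 18, 313], [373, 360, 9, 8, 43], [206, 369, 236, 111, 14696], [622, 398, 18, 27, 372], [508, 428, 132, 52, 3902], [292, 449, 31, 15, 317]]
```

```bash
python3 -c "
from plant import order; print(order.sign_off())"
```

```text
the job is handed in; nothing more can be done
None
```

I built the stack in the order asked (support, spacer, clamp, cap), pushed the carriage against its stop with the stack still on it, and handed the job in at about 33 s on the robot's clock.

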